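# Load the slide carrier and latch the imager's tray

## Robot

A 6-joint arm with a two-finger parallel gripper is mounted at the origin on the work surface. World frame = base frame: x ahead of the robot, y to its left, z up, the work surface at z = 0. Lengths are in mm, angles in rad, forces in N, time in s.
With the tool pointing down it reaches from about 300 to 775 mm from the base axis. Payload 14.6 kg.
Tool frame: the origin (TCP) lies between the finger pads; the fingertips stand 8 mm ahead of it and the grasp point (between the pads) lies 11 mm behind it; y points along the fingers, x is the direction in which the jaws open and shut, and the axes are right-handed (so a half turn about y gives the same grasp; the last joint's range is limited). The gripper opens to 94 mm and grips with 3 to 60 N. Pads are 16 mm wide; open, the fingers measure 119 mm over their backs; the gripper's body (75 mm by 177 mm) begins 78 mm behind the grasp point.
Start: joints at [-1.17, 0.3, 1.521, -0, 1.321, -0.067], TCP at [248, -490.903, 213.446] pointing down, gripper open.
Joint ranges: [-3.03, 3.03], [-0.79, 2.21], [0.23, 2.52], [-1.04, 4.18], [0, 3.07], [-2.55, 2.55]. Speed limits (rad/s): [2.22, 2.22, 2.57, 3.14, 3.14, 3.14].

## Interface

Orientations are given as [roll, pitch, yaw] about the fixed x, y, z axes, in that order (R = Rz(yaw) Ry(pitch) Rx(roll)).
In Python, from cell import read_state, imaging, order gives the robot as it stands. The module is installed in compiled form; this text tells all that it offers.
- The arm moves only by the shell command python3 -m handwheel 'ROWS' [FORCE]. ROWS is JSON, a list that holds one entry, the list of rows, each a list of 7 numbers: the shift along the tool's x, y, z in mm, then the turn, a rotation vector about the tool's x, y, z in degrees, then the opening, from -1 (shut) to 1 (fully open), so that 0 is half open. A call has 1 to 5 rows; each row is the pose to reach, as a shift and turn from the pose measured when the call began, along the tool's axes at that moment; what a row does not reach only later rows make up. A row lasts 1/12 s, in which the tool goes at most 41.7 mm and 7.16 degrees, less where a joint would pass 70% of its speed; a pose out of reach is approached as far as the arm can. A call with a gripper value outside its range is refused whole. The fingers move at their own pace and stop on an object; FORCE is the grip in N (left out, the last holds). Time passes only in rows, so rows that repeat a pose let the fingers close. It gives the time, the measured TCP pose, the force and the opening at its end, in the units of the state.
- read_state(): the state, without advancing time (a new reading comes with each control period).
- imaging.camera(name): name is "scene" or "top"; returns (picture, depth): 384x512x3 uint8, red, green, blue; 384x512 float32, mm along the optical axis (not along the pixel's ray), 0 where there is no reading.
- imaging.get_calibration(name): a dict with "mtx" (3x3 intrinsics, pixels), "world_from_camera" (4x4, takes a point from camera to world coordinates). Camera axes: x right, y down, z forward; pixel columns grow to the right and rows downward; lengths in mm; the calibration is good to about 2 mm. A picture is of the moment at which its call begins. get_calibration takes no time and is no camera call.
- order.sign_off(): hands the job in, once; it reports no verdict.
The state is a dict: "clock": time; "joints": joint angles; "qd": joint speeds; "effort": joint torques, N m; "eef_pos": TCP position; "eef_rot": TCP orientation; "wrist_force": force on the tool from outside, world axes, zero at the start; "moment": the same for the moment, N m; "finger_gap": finger opening in mm.
Only numpy, scipy, OpenCV 4.12 (cv2) and the standard library are available. Lean on these libraries where they do the work, as an engineer would, in place of code of your own. Each camera call takes 0.05 s, during which the arm holds its last target.

## Task

Put the slide carrier flat into the pocket of the slide imager's open tray, then push the tray in by its front plate until its push-push latch takes hold, never pressing on the tray, or on the carrier in it, with more than 25 N (gripping the tray counts too). Let go and make sure the tray stays in by itself with the carrier lying flat in it; if it springs back out, press it again. Leave the other things on the bench where they are.

Things in the scene. Friction and masses are not known exactly. Their poses are not given: they have to be found in the camera images.
- carrier_center (a point): Loose slide carrier: flat grey plate 84 (x) by 70 (y) by 8 mm, 100 g, two glass slides let into its top, and a grip rib in the middle, 40 mm along x, 10 mm wide in y, rising 20 mm above the plate (28 mm in all). Point: its centre, 14 mm above the underside. Pinch the rib across y from above. Same when turned half round. Starts flat on the bench, left or right of the tray.
- carrier: The same slide carrier; origin at the centre of its underside, axes as above (z up).
- imager: Fixed white bench instrument, 260 mm deep (x), 204 wide (y), 142 high, but only 105 mm high over the front 95 mm. Origin: middle of its underside; front face at x = -130 mm, +x points into it. The tray comes out of an opening in the front face, 104 mm wide, 30 to 90 mm above the bench.
- tray_pocket (a point): Centre of the floor of the tray's pocket, 50 mm above the bench; moves with the tray. x points into the imager along the travel, y across, z up. Pocket 89 (x) by 75 mm (y): 2.5 mm room all round the carrier, long side along x. Side and back walls 5 mm high; the tray's front plate is the front wall. A seated carrier's centre is 14 mm above this point.
- tray_front (a point): Middle of the outer (robot-side) face of the tray's grey front plate, 73 mm above the bench, 52.5 mm before the pocket's centre; axes as tray_pocket. Push here along +x, fingers shut. The plate is 90 mm wide, 8 thick, 36 to 88 mm above the bench, free before and below. At the end stop the push rises steeply, 5 N per mm above the spring's: meet it at 20 mm/s or slower; 12 N along x is surely at it.
- tray (a joint): Tray travel in m: 0 out (start), grows going in. A spring pushes out, 2 N at 0 to 7 N at 100 mm. Push-push latch: pressed to its end stop (86 to 100 mm, differs per unit, unseen) and let go, the tray comes back 9 mm and stays latched (77 to 90). It catches only if pressed to within 2.5 mm of the stop, else springs right out. Pressing a latched tray unlatches it.
- tip_box: Bystander: box of pipette tips, blue, 120 by 85 by 54 mm; origin at its underside. It stands on the side of the tray where the carrier is not.
- reagent: Bystander: bottle 68 mm across, 130 mm high; origin at its underside.
- beaker: Bystander: beaker 66 mm across, 85 mm high; origin at its underside.
- dishes: Bystander: stack of two shut dishes 90 mm across, 29 mm high; origin at its underside.
- tube_rack: Bystander: white rack with capped tubes, 70 by 160 by 87 mm; origin at its underside.
- forceps: Bystander: steel forceps lying on the bench, 120 mm long, 6 mm high; origin at its underside.
- jar: Bystander: jar 56 mm across, 60 mm high; origin at its underside.

How it is judged (in metres and radians):
On the way, in this order (a step that is already met when the one before it is completed fails the run):
1. the carrier lies flat in the tray's pocket, let go (x of carrier_center in the frame of tray_pocket between -0.005 and 0.005 m and y of carrier_center in the frame of tray_pocket between -0.005 and 0.005 m and z of carrier_center in the frame of tray_pocket between 0.01 and 0.017 m and angle between carrier_center's own z axis and vertical below 0.05 rad and contact force between the fingers and carrier below 0.1 N), for 0.2 s.
2. the tray stays latched in the imager with nothing touching it (x of carrier_center in the frame of tray_pocket between -0.005 and 0.005 m and y of carrier_center in the frame of tray_pocket between -0.005 and 0.005 m and z of carrier_center in the frame of tray_pocket between 0.01 and 0.017 m and angle between carrier_center's own z axis and vertical below 0.05 rad and value of joint tray above 0.07 m and velocity of joint tray between -0.004 and 0.004 m/s and contact force between each of the fingers, the arm and tray below 0.1 N), for 0.5 s.
At the end, for the whole second after the job is handed in: The tray stays more than 70 mm in by itself, at rest and untouched, and the carrier lies flat in its pocket: centre within 5 mm of the pocket's centre along x and y and 10 to 17 mm above its floor, tilted less than 0.05 rad, at rest, let go (all of step 2 and contact force between the fingers and carrier below 0.1 N and linear speed of carrier below 0.01 m/s).
It fails at once if the tray is pushed harder than 25 N (contact force between any of the fingers, the arm and tray above 25 N).
It fails at once if the carrier is pressed into the tray harder than 25 N (contact force between carrier and tray above 25 N).
It fails at once if another thing on the bench is shifted by more than 20 mm (distance of any of tip_box, reagent, beaker, dishes, tube_rack, forceps, jar from where it was at the start of the episode above 0.02 m).
It also fails if it takes over 64 s, if anything falls off the work surface, if the arm or the gripper's body presses on something with over 40 N, if the wrist force passes 120 N, or if a joint passes its speed limit or range.

## Working session

There is one attempt and no reset: what is moved stays moved. The work goes in short steps, Python scripts to look and compute and a shell command to move; the robot and the scene stay as the last step left them, time stands still between calls to the robot, and variables do not carry over. Pictures are saved under pics/ and viewed, and the job is handed in when it is done.

```bash
mkdir -p pics; python3 - <<'E'
from cell import read_state, imaging
import cv2,numpy as np
print(read_state())
for n in("scene","top"):
    p,d=imaging.camera(n);c=imaging.get_calibration(n)
    cv2.imwrite(f"pics/{n}0.png",p[:,:,::-1]);np.savez(f"{n}0.npz",p=p,d=d,**c)
    print(n,c)
E
```

```text
{'clock': 0.0, 'joints': array([-1.16961181e+00,  3.00499021e-01,  1.52162958e+00,  2.05622246e-05,
        1.32068667e+00, -6.66144390e-02]), 'qd': array([ 2.32994736e-04, -7.14899240e-04,  5.96761141e-04,  1.56386034e-03,
        4.20398994e-04, -8.59150999e-05]), 'effort': array([-1.50591990e-03, -5.31821108e+01, -3.52735233e+01,  7.07901525e-02,
        2.45206797e-02, -3.68955239e-05]), 'eef_pos': array([ 247.89672252, -490.66275429,  212.85049374]), 'eef_rot': array([-1.57069507e+00,  1.21857801e-03, -1.10300241e+00]), 'wrist_force': array([ 0.78677363,  0.26426526, -0.43730524]), 'moment': array([-0.00558093, -0.01559022, -0.00795706]), 'finger_gap': 94.27383266723}
scene {'mtx': array([[375.48065797,   0.        , 250.76577321],
       [  0.        , 375.48065797, 189.29347819],
       [  0.        ,   0.        ,   1.        ]]), 'world_from_camera': array([[ 8.75620955e-01,  3.92438967e-01, -2.81566333e-01,
         9.23020045e+02],
       [ 4.82876326e-01, -7.24398576e-01,  4.92013370e-01,
        -5.80805180e+02],
       [-1.08810325e-02, -5.66778934e-01, -8.23798060e-01,
         1.05890324e+03],
       [ 0.00000000e+00,  0.00000000e+00,  0.00000000e+00,
         1.00000000e+00]])}
top {'mtx': array([[359.68861662,   0.        , 262.02338501],
       [  0.        , 359.68861662, 191.24435205],
       [  0.        ,   0.        ,   1.        ]]), 'world_from_camera': array([[ 2.26806422e-02, -9.95529482e-01,  9.16877239e-02,
         4.57971736e+02],
       [-9.99734807e-01, -2.29507149e-02, -1.89213776e-03,
         3.05576052e+01],
       [ 3.98797773e-03, -9.16204940e-02, -9.95786012e-01,
         1.33166710e+03],
       [ 0.00000000e+00,  0.00000000e+00,  0.00000000e+00,
         1.00000000e+00]])}
```

View images.

View pics/scene0.png

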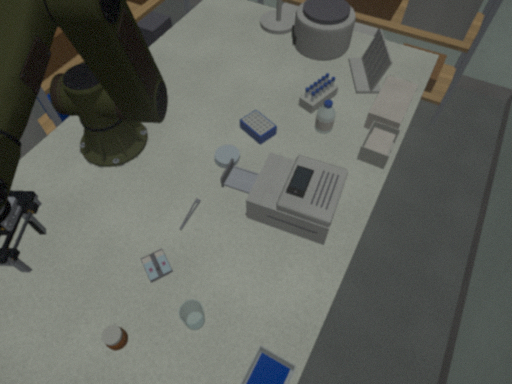

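View pics/top0.png

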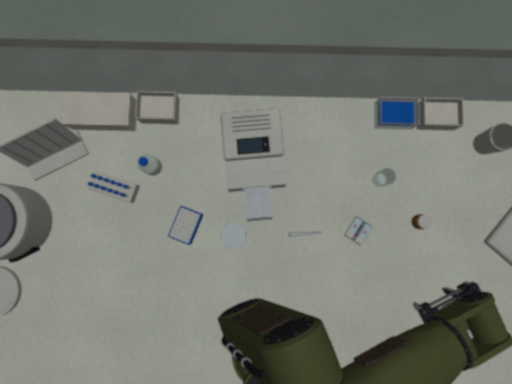

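In the scene view the carrier is at about (157,265) and the tray at (240,180). In the top view the carrier is at (358,230), the tray at (259,203) with its front plate near row 219, the dishes at (234,235) and the forceps at (305,233). Next I'll enlarge these and get point data.

```bash
cat > h.py <<'E'
import numpy as np
def ray(c,u,v,z):
    K=c["mtx"];T=c["world_from_camera"]
    d=T[:3,:3]@np.linalg.inv(K)@np.array([u,v,1.]);o=T[:3,3]
    return o+d*(z-o[2])/d[2]
def cloud(c,d):
    K=c["mtx"];T=c["world_from_camera"]
    v,u=np.indices(d.shape)
    P=np.stack([(u-K[0,2])/K[0,0]*d,(v-K[1,2])/K[1,1]*d,d],-1)
    return P@T[:3,:3].T+T[:3,3]
E
python3 - <<'E'
import numpy as np,cv2
from h import *
t=np.load("top0.npz");s=np.load("scene0.npz")
a=t["p"][195:265,330:390,::-1];b=t["p"][170:250,205:285,::-1]
a=cv2.resize(a,(480,560),interpolation=0)[:480];b=cv2.resize(b,(320*3//2,480),interpolation=0)
# a is u330+ x/8, v195+y/8 ; b: u205+(x-480)/6 v170+y/6
cv2.imwrite("pics/crop0.png",np.hstack([a[:, :300] if 0 else cv2.resize(a,(300,300)).repeat(1,0) if 0 else a[:, :320],b]))
e=s["p"][135:225,205:300,::-1]; f=s["p"][240:290,130:190,::-1]
cv2.imwrite("pics/crop1.png",np.hstack([cv2.resize(e,(475,450),interpolation=0),cv2.resize(f,(320,450),interpolation=0)]))
P=cloud(t,t["d"])
for (u,v) in [(358,230),(350,225),(259,205),(259,195),(259,218),(259,220),(259,224),(234,235),(240,175),(300,250)]: print(u,v,P[v,u].round(1))
Q=cloud(s,s["d"])
for (u,v) in [(157,265),(240,180),(231,172),(226,184),(220,160)]: print(u,v,Q[v,u].round(1))
E
```

```text
358 230 [ 445.5 -323.5   19.9]
350 225 [ 463.  -298.6    2.8]
259 205 [526.5  37.8  50.6]
259 195 [562.   38.6  53.2]
259 218 [479.6  36.5  87. ]
259 220 [473.2  36.5  50.2]
259 224 [459.1  36.4   2.8]
234 235 [417.6 125.4  26.7]
240 175 [625.5 105.3 103.4]
300 250 [ 367.4 -116.4   -3.8]
157 265 [ 459.9 -332.9   30.1]
240 180 [527.5  39.4  46.9]
231 172 [486.   51.2  51.2]
226 184 [498.4  -1.6  55.2]
220 160 [413.3  95.   25. ]
```

View pics/crop0.png

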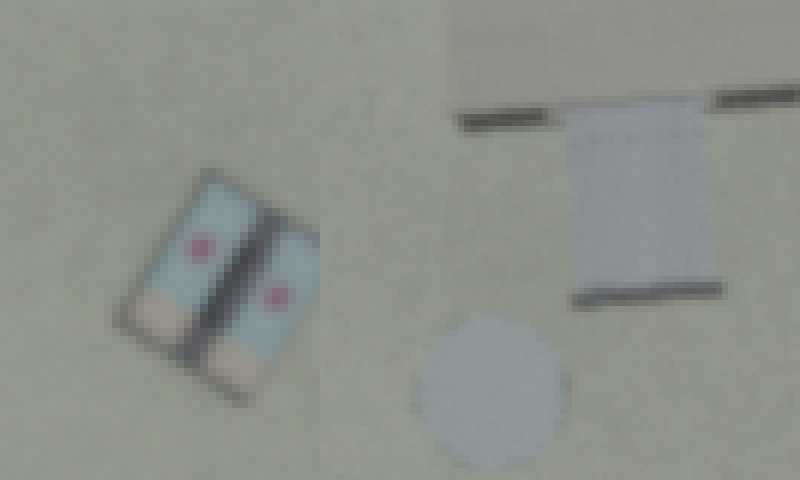

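View pics/crop1.png

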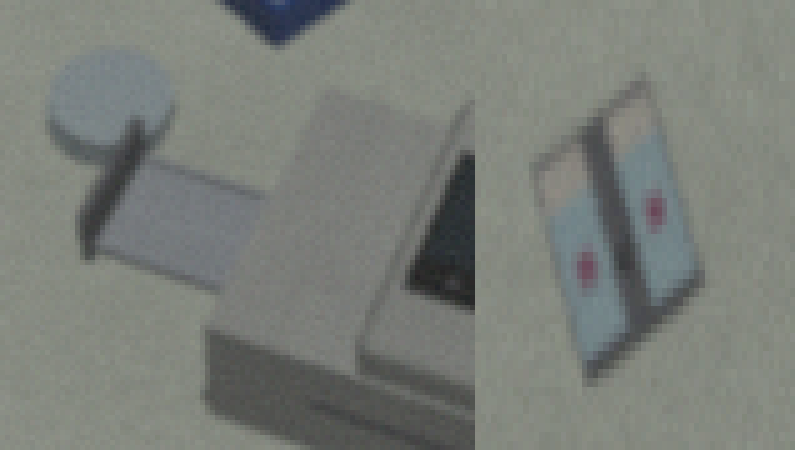

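```bash
python3 - <<'E'
import numpy as np,cv2
from h import *
def poly(c,cnt,z): return np.array([ray(c,u,v,z)[:2] for u,v in cnt.reshape(-1,2)],np.float32)
for n,(u0,u1,v0,v1) in dict(top=(338,380,208,252),scene=(130,185,240,290)).items():
    c=np.load(n+"0.npz");im=cv2.cvtColor(c["p"],cv2.COLOR_RGB2LAB).astype(float)[v0:v1,u0:u1]
    k=8;big=cv2.resize(im,None,fx=k,fy=k,interpolation=cv2.INTER_CUBIC)
    border=np.vstack([im[0],im[-1],im[:,0],im[:,-1]]);med=np.median(border,0)
    D=np.sqrt((((big-med)*[.7,1.5,1.5])**2).sum(-1))
    for th in(9,13):
        m=(D>th).astype(np.uint8);m=cv2.morphologyEx(m,cv2.MORPH_CLOSE,np.ones((9,9)))
        cs,_=cv2.findContours(m,0,1);q=max(cs,key=cv2.contourArea).reshape(-1,2)
        q=(q+.5)/k-.5+[u0,v0]
        w=poly(c,q,8.);print(n,th,cv2.minAreaRect(w))
    hsv=c["p"][v0:v1,u0:u1].astype(float);red=(hsv[...,0]-hsv[...,1])
    m=(red>15).astype(np.uint8);N,L,S,C=cv2.connectedComponentsWithStats(m)
    for i in range(1,N): print(" red",S[i][4],ray(c,C[i][0]+u0,C[i][1]+v0,8).round(1))
    # dark rib
t=np.load("top0.npz");P=cloud(t,t["d"])
# imager: high roof points (z>95)
sub=np.zeros(P.shape[:2],bool);sub[100:200,205:300]=True
m=(sub&(P[...,2]>92)).astype(np.uint8)
cs,_=cv2.findContours(m,0,1);q=max(cs,key=cv2.contourArea)
print("roof",[ (x.round(1)) for x in poly(t,q,105)[::6]])
f=[]
for u in range(222,285):
    vs=[v for v in range(160,200) if 95<P[v,u,2]<112]
    if vs: f.append(ray(t,u,max(vs)+.5,105)[:2])
f=np.array(f);print(f[::6].round(1))
E
```

```text
top 9 ((444.7738037109375, -325.4167785644531), (75.71580505371094, 89.99639129638672), 58.60190963745117)
top 13 ((444.572509765625, -325.29193115234375), (72.47801208496094, 87.60700988769531), 58.72344970703125)
 red 4 [ 461.5 -313.9    8. ]
 red 4 [ 440.5 -350.5    8. ]
scene 9 ((447.2680358886719, -328.1007080078125), (74.50322723388672, 94.4427261352539), 58.779258728027344)
scene 13 ((447.322998046875, -328.2602233886719), (72.32292938232422, 91.9704360961914), 59.1095085144043)
 red 7 [ 462.6 -313.4    8. ]
 red 6 [ 440. -348.    8.]
roof [array([864.4,  -7. ], dtype=float32), array([860.3,  13.9], dtype=float32), array([856.2,  34.8], dtype=float32), array([855.7,  55.8], dtype=float32), array([851.6,  76.6], dtype=float32), array([851.1,  97.6], dtype=float32), array([847. , 118.5], dtype=float32), array([846.5, 139.4], dtype=float32), array([842.4, 160.3], dtype=float32), array([834.9, 177.5], dtype=float32), array([813.5, 176.8], dtype=float32), array([792.2, 172.6], dtype=float32), array([770.9, 171.9], dtype=float32), array([749.8, 167.7], dtype=float32), array([728.6, 
[... 610 characters left out ...]
9], dtype=float32), array([597.8, -53.5], dtype=float32), array([618.4, -49.7], dtype=float32), array([639.3, -49.3], dtype=float32), array([660. , -45.5], dtype=float32), array([681. , -45.2], dtype=float32), array([701.9, -41.4], dtype=float32), array([723., -41.], dtype=float32), array([744.1, -40.6], dtype=float32), array([765.2, -36.8], dtype=float32), array([786.4, -32.9], dtype=float32), array([807.8, -32.6], dtype=float32), array([829.1, -28.7], dtype=float32), array([850.5, -28.3], dtype=float32), array([864.5, -14. ], dtype=float32)]
[[667.5 158.1]
 [577.9 134.7]
 [578.4 114.2]
 [582.3  93.7]
 [582.8  73.1]
 [586.7  52.7]
 [587.2  32.1]
 [591.1  11.6]
 [591.6  -9. ]
 [595.5 -29.5]]
```

```bash
python3 - <<'E'
import numpy as np,cv2
from h import *
t=np.load("top0.npz");s=np.load("scene0.npz")
k=8
def up(c,u0,u1,v0,v1):
    g=cv2.cvtColor(c["p"],cv2.COLOR_RGB2GRAY).astype(np.float32)[v0:v1,u0:u1]
    return cv2.resize(g,None,fx=k,fy=k,interpolation=cv2.INTER_CUBIC)
def rect(c,m,u0,v0,z):
    cs,_=cv2.findContours(m,0,1);q=max(cs,key=cv2.contourArea).reshape(-1,2)
    q=(q+.5)/k-.5+[u0,v0]
    return cv2.minAreaRect(np.array([ray(c,u,v,z)[:2] for u,v in q],np.float32))
g=up(t,238,282,210,226)
print(g[::8,20*k].round())
for th in(90,100,110):
    print(rect(t,(g<th).astype(np.uint8),238,210,88))
g=up(s,214,240,150,200)
for th in(85,95,105):
    m=(g<th).astype(np.uint8);cs,_=cv2.findContours(m,0,1);q=max(cs,key=cv2.contourArea).reshape(-1,2);q=(q+.5)/k-.5+[214,150]
    b=cv2.boxPoints(cv2.minAreaRect(q.astype(np.float32)));print(b.round(1).tolist(),[ray(s,*p,88)[:2].round(1) for p in b])
# pocket via bluish: b channel LAB
for c,(u0,u1,v0,v1) in((t,(238,282,180,222)),(s,(215,265,150,205))):
    l=cv2.cvtColor(c["p"],cv2.COLOR_RGB2LAB)[v0:v1,u0:u1].astype(np.float32)
    B=cv2.resize(l[...,2],None,fx=k,fy=k,interpolation=cv2.INTER_CUBIC);B=cv2.GaussianBlur(B,(9,9),0)
    print(np.percentile(B,[5,50,95]))
    for th in (np.percentile(B,5)+np.percentile(B,95))/2+np.array([-1,1.]):
        print("pocket",rect(c,(B<th).astype(np.uint8),u0,v0,52))
E
```

```text
[146. 145. 144. 145. 146. 146. 146. 139. 117.  97. 104. 130. 144. 144.
 144. 146.]Traceback (most recent call last):
  File "<stdin>", line 15, in <module>
  File "<stdin>", line 9, in rect
ValueError: max() iterable argument is empty
```

```bash
python3 - <<'E'
import numpy as np,cv2
from h import *
t=np.load("top0.npz");s=np.load("scene0.npz")
k=8
def up(c,u0,u1,v0,v1):
    g=cv2.cvtColor(c["p"],cv2.COLOR_RGB2GRAY).astype(np.float32)[v0:v1,u0:u1]
    return cv2.resize(g,None,fx=k,fy=k,interpolation=cv2.INTER_CUBIC)
def rect(c,m,u0,v0,z):
    cs,_=cv2.findContours(m,0,1);q=max(cs,key=cv2.contourArea).reshape(-1,2)
    q=(q+.5)/k-.5+[u0,v0]
    return cv2.minAreaRect(np.array([ray(c,u,v,z)[:2] for u,v in q],np.float32))
g=up(t,238,282,210,226)
for th in(115,122,128):
    print(rect(t,(g<th).astype(np.uint8),238,210,88))
g=up(s,214,240,150,200)
for th in(100,110,118):
    m=(g<th).astype(np.uint8);cs,_=cv2.findContours(m,0,1);q=max(cs,key=cv2.contourArea).reshape(-1,2);q=(q+.5)/k-.5+[214,150]
    b=cv2.boxPoints(cv2.minAreaRect(q.astype(np.float32)));print(b.round(1).tolist(),[ray(s,*p,88)[:2].round(1) for p in b])
for c,(u0,u1,v0,v1) in((t,(238,282,180,222)),(s,(215,265,150,205))):
    l=cv2.cvtColor(c["p"],cv2.COLOR_RGB2LAB)[v0:v1,u0:u1].astype(np.float32)
    B=cv2.resize(l[...,2],None,fx=k,fy=k,interpolation=cv2.INTER_CUBIC);B=cv2.GaussianBlur(B,(9,9),0)
    print(np.percentile(B,[5,50,95]))
    for th in (np.percentile(B,5)+np.percentile(B,95))/2+np.array([-1,1.]):
        print("pocket",rect(c,(B<th).astype(np.uint8),u0,v0,52))
E
```

```text
((477.8673095703125, 36.10591506958008), (10.323042869567871, 86.06475067138672), 6.79129695892334)
((478.0685729980469, 36.30234146118164), (12.370147705078125, 88.37641143798828), 6.884415626525879)
((478.13299560546875, 36.30860137939453), (14.16109561920166, 90.17597961425781), 6.92500638961792)
[[215.10000610351562, 159.60000610351562], [237.8000030517578, 158.0], [239.8000030517578, 185.39999389648438], [217.0, 187.0]] [array([429. ,  47.6]), array([492.2,  89.4]), array([553.3,  -4.3]), array([493.2, -43.8])]
[[214.39999389648438, 156.10000610351562], [239.39999389648438, 156.10000610351562], [239.39999389648438, 190.1999969482422], [214.39999389648438, 190.1999969482422]] [array([419.1,  59.4]), array([492.7,  99.1]), array([561.6, -20.8]), array([492.6, -58.2])]
[[213.60000610351562, 155.3000030517578], [239.39999389648438, 155.3000030517578], [239.39999389648438, 190.60000610351562], [213.60000610351562, 190.60000610351562]] [array([414.8,  60.7]), array([491.1, 101.9]), array([562.3, -22.1]), array([490.9, -60.7])]
[125.90284729 130.45424652 133.06979218]
pocket ((534.8030395507812, 41.64611053466797), (118.50895690917969, 86.94548034667969), 6.4277825355529785)
pocket ((539.6776123046875, 31.558513641357422), (130.12564086914062, 158.183837890625), 6.768192291259766)
[125.08817062 129.96138763 133.01119995]
pocket ((486.525146484375, 62.68804931640625), (122.51193237304688, 217.20216369628906), 62.069210052490234)
pocket ((515.881591796875, 49.683876037597656), (173.98741149902344, 227.55369567871094), 28.3416805267334)
```

```bash
python3 - <<'E'
import numpy as np,cv2
from h import *
t=np.load("top0.npz");P=cloud(t,t["d"])
f=[]
for u in range(229,283):
    if 245<u<273: pass
    vs=[v for v in range(160,200) if 95<P[v,u,2]<112]
    if vs: f.append(ray(t,u,max(vs)+.5,105)[:2])
f=np.array(f);p=np.polyfit(f[:,1],f[:,0],1);print("front yaw",np.degrees(np.arctan(-p[0])),"x at y=45",np.polyval(p,45),len(f))
L=[];R=[]
for v in range(163,185):
    us=[u for u in range(205,300) if 95<P[v,u,2]<112]
    if us: L.append(ray(t,min(us)-.5,v,105)[:2]);R.append(ray(t,max(us)+.5,v,105)[:2])
for S in(L,R):
    S=np.array(S);q=np.polyfit(S[:,0],S[:,1],1);print("side",np.degrees(np.arctan(q[0])),np.polyval(q,[590,527]))
# tray side edges from gray/blue gradient rows
g=cv2.cvtColor(t["p"],cv2.COLOR_RGB2LAB).astype(float)
for v in range(192,217,4): print(v,g[v,240:282,2].astype(int))
E
```

```text
front yaw 6.3957700580136425 x at y=45 586.378090159269 54
side 5.564751986703705 [149.95134603 143.81326949]
side 7.030897196042534 [-56.27538501 -64.04530006]
192 [133 133 133 133 132 130 128 126 127 127 126 127 126 126 126 126 125 126
 126 126 126 125 125 126 127 126 126 126 128 131 133 133 133 134 133 133
 133 133 133 133 133 133]
196 [133 133 133 132 132 131 128 127 126 125 126 126 126 126 126 126 126 126
 126 126 126 126 126 126 126 126 126 126 127 130 132 133 133 133 133 133
 132 133 134 133 133 133]
200 [133 133 133 133 133 132 129 127 126 126 126 126 126 126 126 126 126 126
 126 126 127 126 126 126 126 126 126 126 127 129 131 132 132 133 133 133
 133 133 133 133 133 133]
204 [133 132 133 133 133 132 131 127 126 126 126 125 125 126 126 127 126 126
 126 126 126 126 126 126 126 126 126 126 126 128 130 132 133 133 133 133
 133 132 132 133 133 134]
208 [133 132 134 133 132 132 131 128 126 126 126 126 126 126 126 126 126 126
 126 126 126 126 126 126 126 126 126 126 126 127 129 132 133 133 133 133
 133 133 133 133 133 133]
212 [133 133 133 133 133 133 131 129 126 126 125 126 126 126 126 126 126 127
 126 126 126 126 126 126 126 126 126 126 126 126 128 131 133 133 133 133
 133 133 133 132 133 133]
216 [134 133 133 133 133 133 132 130 127 126 127 126 126 125 126 126 126 127
 126 126 126 126 125 125 126 126 126 126 126 127 128 129 132 132 133 133
 132 133 133 133 133 133]
```

```bash
python3 - <<'E'
import numpy as np,cv2
from h import *
t=np.load("top0.npz");g=cv2.cvtColor(t["p"],cv2.COLOR_RGB2LAB).astype(float)[...,2]
C=[]
for v in range(192,216):
    r=g[v];th=129.5
    a=next(u for u in range(240,262) if r[u]>=th>r[u+1]); a+= (r[a]-th)/(r[a]-r[a+1])
    b=next(u for u in range(258,285) if r[u]<th<=r[u+1]); b+=(th-r[b])/(r[b+1]-r[b])
    A=ray(t,a,v,55)[:2];B=ray(t,b,v,55)[:2];C.append([*(A+B)/2,A[1]-B[1]])
C=np.array(C);p=np.polyfit(C[:,0],C[:,1],1)
print("tray axis yaw",np.degrees(np.arctan(p[0])),"y@526",np.polyval(p,526),"y@474",np.polyval(p,474),"width",C[:,2].mean())
E
```

```text
tray axis yaw 6.582499227412321 y@526 41.31704798773705 y@474 35.316537972449844 width 83.20657020273994
```

```bash
cat > go.py <<'E'
import sys,numpy as np
from scipy.spatial.transform import Rotation as R
from cell import read_state
def st():
    s=read_state();print("t",round(s["clock"],2),"p",s["eef_pos"].round(1),"rpy",np.degrees(s["eef_rot"]).round(2),"F",s["wrist_force"].round(1),"gap",round(s["finger_gap"],1),"j",s["joints"].round(2));return s
if __name__=="__main__":
    s=st();a=[float(x) for x in sys.argv[1:]]
    if a:
        R0=R.from_euler("xyz",s["eef_rot"]);R1=R.from_euler("xyz",[-90,0,a[3]],degrees=True)
        print("shift",R0.inv().apply(np.array(a[:3])-s["eef_pos"]).round(1),"turn",np.degrees((R0.inv()*R1).as_rotvec()).round(2))
E
python3 go.py 445 -326.4 130 -121.3
```

```text
t 0.1 p [ 247.9 -490.7  213. ] rpy [-9.00e+01  6.00e-02 -6.32e+01] F [ 0.3  1.4 -0. ] gap 93.6 j [-1.17  0.3   1.52 -0.    1.32 -0.07]
shift [-57.7  83.  250. ] turn [ 3.00e-02  5.81e+01 -5.00e-02]
```

```bash
python3 -m handwheel '[[[-58,83,250,0,58.1,0,0.3],[-58,83,250,0,58.1,0,0.3],[-58,83,250,0,58.1,0,0.3],[-58,83,250,0,58.1,0,0.3],[-58,83,250,0,58.1,0,0.3]]]' 20; python3 go.py 445 -326.4 100 -121.3
```

```text
clock: 0.52
eef_pos: [390.0, -371.8, 153.0]
eef_rot: [-1.571, 0.001, -1.688]
wrist_force: [0.2, -0.8, -0.0]
finger_gap: 64.5
t 0.52 p [ 390.  -371.8  153. ] rpy [-9.004e+01  4.000e-02 -9.673e+01] F [ 0.2 -0.8 -0. ] gap 64.5 j [-0.83  0.33  1.62  0.    1.19  0.86]
shift [-51.5  53.   49.3] turn [ 0.05 24.57 -0.03]
```

```bash
python3 -m handwheel '[[[-51.5,53,49.3,0,24.6,0,0.3],[-51.5,53,49.3,0,24.6,0,0.3],[-51.5,53,49.3,0,24.6,0,0.3],[-51.5,53,49.3,0,24.6,0,0.3],[-51.5,53,49.3,0,24.6,0,0.3]]]'; python3 go.py 445 -326.4 19 -121.3;  python3 - <<'E'
from cell import imaging
import cv2,numpy as np
p,d=imaging.camera("scene");cv2.imwrite("pics/s1.png",cv2.resize(p[200:320,80:240,::-1],(800,600),interpolation=2))
E
```

```text
clock: 0.93
eef_pos: [445.2, -325.6, 99.1]
eef_rot: [-1.573, 0.001, -2.119]
wrist_force: [0.6, 0.2, 0.6]
finger_gap: 61.1
t 0.93 p [ 445.2 -325.6   99.1] rpy [-9.0150e+01  3.0000e-02 -1.2143e+02] F [0.6 0.2 0.6] gap 61.1 j [-0.7   0.43  1.63  0.    1.09  1.42]
shift [ 0.8 80.1  0.5] turn [ 0.15 -0.13 -0.03]
```

View pics/s1.png

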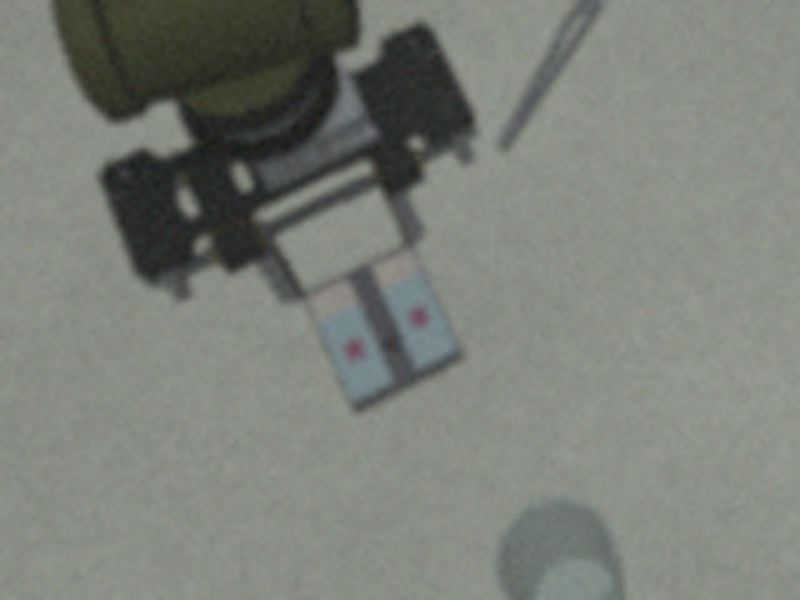

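The open fingers straddle the rib, which sits at about (385,310) in this crop, and they are lined up with it. I'll descend.

```bash
python3 -m handwheel '[[[0.5,40,0.3,0,0,0,0.3],[0.8,60,0.5,0,0,0,0.3],[0.8,72,0.5,0,0,0,0.3],[0.8,79.5,0.5,0,0,0,0.3],[0.8,79.5,0.5,0,0,0,0.3]]]'; python3 go.py 445 -326.4 19 -121.3
```

```text
clock: 1.4
eef_pos: [444.5, -327.1, 19.5]
eef_rot: [-1.574, 0.001, -2.115]
wrist_force: [-0.0, -0.0, -0.2]
finger_gap: 61.0
t 1.4 p [ 444.5 -327.1   19.5] rpy [-9.0160e+01  3.0000e-02 -1.2118e+02] F [-0.  -0.  -0.2] gap 61.0 j [-0.7   0.54  1.68  0.    0.93  1.41]
shift [-0.8  0.5  0.1] turn [ 0.16  0.12 -0.03]
```

Close with 20 N.

```bash
python3 -m handwheel '[[[0,0,0,0,0,0,-1],[0,0,0,0,0,0,-1],[0,0,0,0,0,0,-1],[0,0,0,0,0,0,-1],[0,0,0,0,0,0,-1]]]' 20;python3 -m handwheel '[[[0,0,0,0,0,0,-1],[0,0,0,0,0,0,-1],[0,0,0,0,0,0,-1],[0,0,0,0,0,0,-1],[0,0,0,0,0,0,-1]]]' ; python3 go.py 445 -326.4 130 -121.2
```

```text
clock: 1.82
eef_pos: [444.8, -327.3, 20.1]
eef_rot: [-1.573, 0.0, -2.115]
wrist_force: [-0.1, 0.7, 0.6]
finger_gap: 31.2
clock: 2.23
eef_pos: [444.8, -327.3, 20.2]
eef_rot: [-1.573, 0.0, -2.115]
wrist_force: [-0.4, 1.0, 1.6]
finger_gap: 9.8
t 2.23 p [ 444.8 -327.3   20.2] rpy [-9.0100e+01  3.0000e-02 -1.2117e+02] F [-0.4  1.   1.6] gap 9.8 j [-0.7   0.54  1.67  0.    0.93  1.41]
shift [  -0.9 -109.8   -0.5] turn [ 0.1   0.03 -0.03]
```

```bash
python3 -m handwheel '[[[0,-20,0,0,0,0,-1],[0,-55,0,0,0,0,-1],[0,-90,0,0,0,0,-1],[0,-120,0,0,0,0,-1],[0,-120,0,0,0,0,-1]]]' ; python3 go.py 526.2 41.4 140 -83.55; python3 - <<'E'
from cell import imaging
import cv2,numpy as np
p,d=imaging.camera("scene");np.savez("scene2.npz",p=p,d=d,**imaging.get_calibration("scene"));cv2.imwrite("pics/s2.png",cv2.resize(p[200:320,80:240,::-1],(800,600),interpolation=2))
E
```

```text
clock: 2.65
eef_pos: [446.7, -328.9, 146.1]
eef_rot: [-1.564, -0.001, -2.115]
wrist_force: [0.4, 0.9, -0.3]
finger_gap: 10.0
t 2.65 p [ 446.7 -328.9  146.1] rpy [-8.9610e+01 -5.0000e-02 -1.2117e+02] F [ 0.4  0.9 -0.3] gap 10.0 j [-0.7   0.37  1.59  0.    1.17  1.41]
shift [-358.     5.  -123.7] turn [ -0.36 -37.62   0.18]
```

View pics/s2.png

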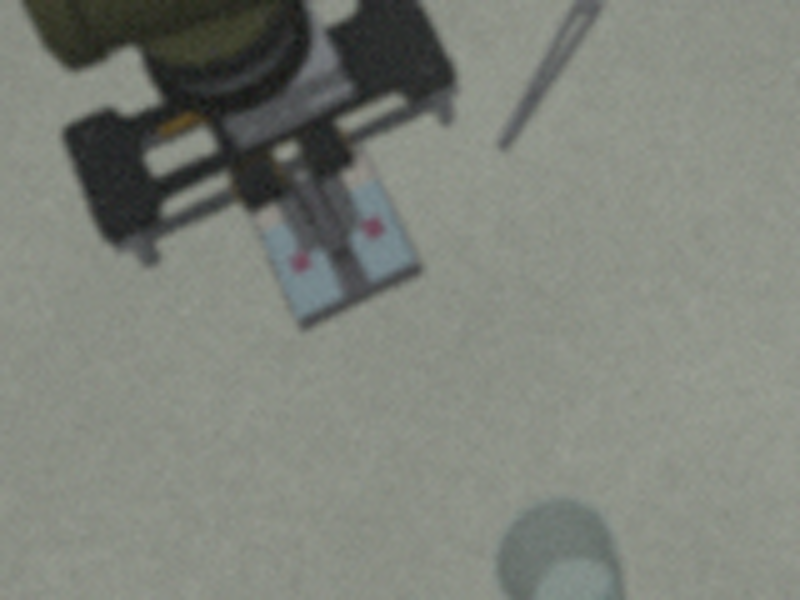

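The carrier is held flat, with its rib between the fingers at about (330,210) in the crop. I'll carry it to the tray.

```bash
python3 -m handwheel '[[[-36,0,-12.4,0,-3.8,0,-1],[-72,0,-24.7,0,-7.5,0,-1],[-107,0,-37,0,-11.3,0,-1],[-143,0,-49.5,0,-15,0,-1],[-179,0,-62,0,-18.8,0,-1]]]' ; python3 go.py 526.2 41.4 140 -83.55
```

```text
clock: 3.12
eef_pos: [484.8, -141.1, 141.1]
eef_rot: [-1.57, -0.001, -1.784]
wrist_force: [1.3, -0.5, -0.9]
finger_gap: 10.2
t 3.12 p [ 484.8 -141.1  141.1] rpy [-8.9960e+01 -6.0000e-02 -1.0222e+02] F [ 1.3 -0.5 -0.9] gap 10.2 j [-0.36  0.27  1.73 -0.    1.13  1.43]
shift [-187.1    0.9    1.8] turn [ -0.03 -18.67   0.07]
```

```bash
python3 -m handwheel '[[[-40,0,0,0,-4,0,-1],[-80,0.5,0.8,0,-8,0,-1],[-120,0.5,1.2,0,-12.5,0,-1],[-155,1,1.8,0,-16,0,-1],[-175,1,1.8,0,-18.7,0,-1]]]' ;python3 -m handwheel '[[[-5,0,0,0,0,0,-1],[-10,0,0,0,0,0,-1],[-10,0,0,0,0,0,-1]]]' ; python3 go.py 526.2 41.4 100 -83.55
```

```text
clock: 3.53
eef_pos: [523.2, 32.9, 138.2]
eef_rot: [-1.573, -0.001, -1.452]
wrist_force: [0.9, -0.8, -2.0]
finger_gap: 9.5
clock: 3.78
eef_pos: [521.3, 42.9, 137.1]
eef_rot: [-1.575, -0.0, -1.453]
wrist_force: [-0.9, -0.3, -0.9]
finger_gap: 9.8
t 3.78 p [521.3  42.9 137.1] rpy [-9.022e+01 -3.000e-02 -8.325e+01] F [-0.9 -0.3 -0.9] gap 9.8 j [ 0.01  0.32  1.68 -0.    1.14  1.47]
shift [ 2.  37.1  4.8] turn [0.22 0.3  0.03]
```

```bash
python3 -m handwheel '[[[2,15,4.8,0.2,-0.3,0,-1],[2,30,4.8,0.2,-0.3,0,-1],[2,37,4.8,0.2,-0.3,0,-1],[2,37,4.8,0.2,-0.3,0,-1],[2,37,4.8,0.2,-0.3,0,-1]]]' ; python3 go.py 526.2 41.4 78 -83.55; python3 - <<'E'
from cell import imaging
import cv2,numpy as np
p,d=imaging.camera("scene");np.savez("scene3.npz",p=p,d=d,**imaging.get_calibration("scene"));cv2.imwrite("pics/s3.png",cv2.resize(p[135:225,200:320,::-1],(800,600),interpolation=2))
p,d=imaging.camera("top");np.savez("top3.npz",p=p,d=d,**imaging.get_calibration("top"));cv2.imwrite("pics/t3.png",cv2.resize(p[160:250,200:320,::-1],(800,600),interpolation=2))
E
```

```text
clock: 4.2
eef_pos: [526.1, 40.7, 100.2]
eef_rot: [-1.572, -0.0, -1.449]
wrist_force: [0.4, -1.0, -0.9]
finger_gap: 9.8
t 4.2 p [526.1  40.7 100.2] rpy [-9.005e+01 -2.000e-02 -8.304e+01] F [ 0.4 -1.  -0.9] gap 9.8 j [ 0.01  0.37  1.7  -0.    1.06  1.46]
shift [-0.7 22.2  0.2] turn [0.05 0.51 0.02]
```

View pics/s3.png

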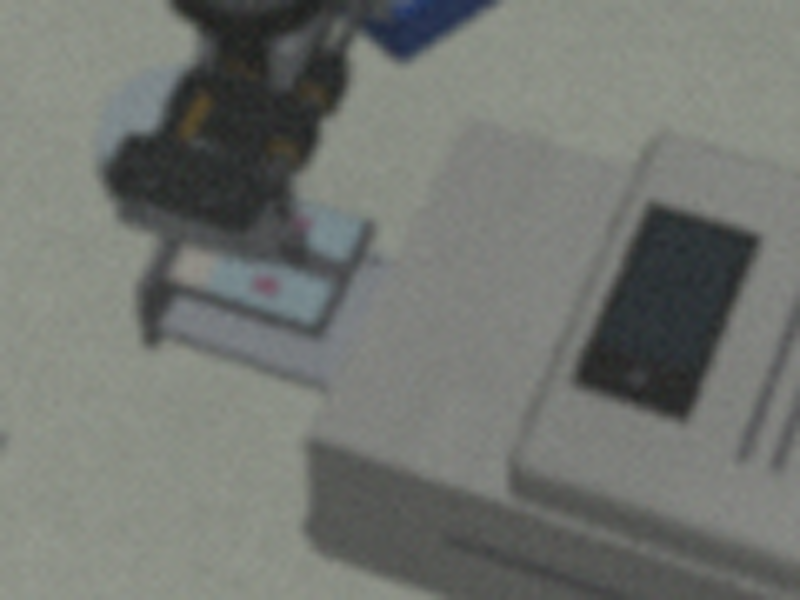

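View pics/t3.png

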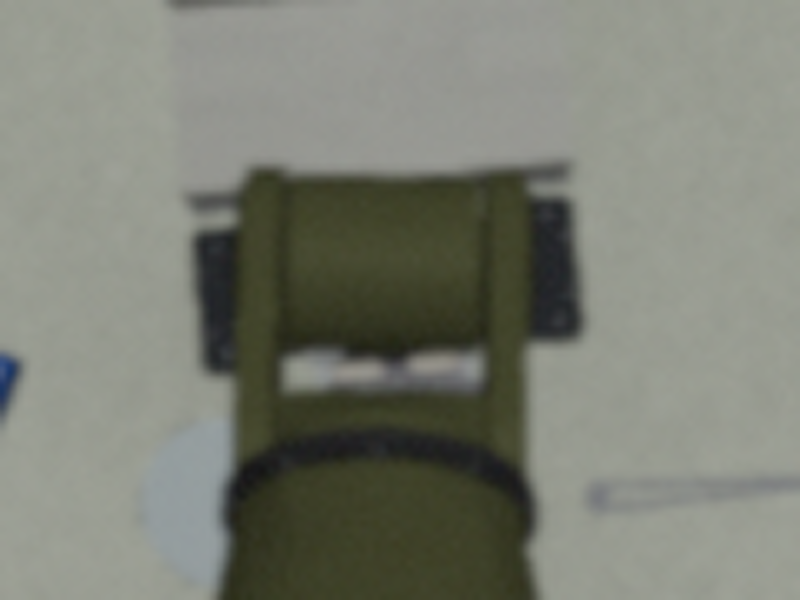

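```bash
python3 - <<'E'
import numpy as np
from h import *
s=np.load("scene3.npz")
px=lambda x,y:((x+.5)*.15-.5+200,(y+.5)*.15-.5+135)
a=np.radians(6.96);X=np.array([np.cos(a),np.sin(a)]);Y=np.array([-X[1],X[0]]);c=np.array([526.1,40.7])
print("pred",(c+42*X-35*Y).round(1),(c+42*X+35*Y).round(1))
print("seen",ray(s,*px(320,332),88).round(1),ray(s,*px(371,228),88).round(1))
print("tray side edge z55",[ray(s,*px(*q),55).round(1) for q in((170,335),(250,357),(320,378))])
a=np.radians(6.45);X=np.array([np.cos(a),np.sin(a)]);Y=np.array([-X[1],X[0]]);c=np.array([526.2,41.4])
print("pred side edge (42.5)",[ (c+k*X-42.5*Y).round(1) for k in(-40,0,40)])
print("plate top right/left corners seen z88",[ray(s,*px(*q),88).round(1) for q in((142,290),)],"pred",(c-52.5*X-45*Y).round(1))
E
```

```text
pred [572.  11.] [563.5  80.5]
seen [573.2  10.8  88. ] [564.7  77.1  88. ]
tray side edge z55 [array([497.3,  -5.8,  55. ]), array([538.5,   1.6,  55. ]), array([574.6,   7. ,  55. ])]
pred side edge (42.5) [array([491.2,  -5.3]), array([531. ,  -0.8]), array([570.7,   3.7])]
plate top right/left corners seen z88 [array([485.8,  -8.4,  88. ])] pred [479.1  -9.2]
```

The eyeballed scene points agree with the predictions to about 1–3 mm, so I'll descend gently and watch the force.

```bash
python3 -m handwheel '[[[-0.5,7,0.2,0,0.5,0,-1],[-0.7,14,0.2,0,0.5,0,-1],[-0.7,20,0.2,0,0.5,0,-1],[-0.7,22,0.2,0,0.5,0,-1]]]' ; python3 go.py 526.2 41.4 72 -83.55
```

```text
clock: 4.63
eef_pos: [526.0, 41.8, 77.6]
eef_rot: [-1.572, -0.0, -1.457]
wrist_force: [-1.5, -0.4, -1.9]
finger_gap: 9.8
t 4.63 p [526.   41.8  77.6] rpy [-9.007e+01 -2.000e-02 -8.349e+01] F [-1.5 -0.4 -1.9] gap 9.8 j [ 0.01  0.41  1.72 -0.    1.02  1.47]
shift [0.4 5.6 0.2] turn [0.07 0.06 0.02]
```

```bash
python3 -m handwheel '[[[0.3,2,0.2,0,0,0,-1],[0.3,3.5,0.2,0,0,0,-1],[0.3,5,0.2,0,0,0,-1]]]' ; python3 go.py 526.2 41.4 70.5 -83.55
```

```text
clock: 4.88
eef_pos: [526.2, 41.5, 72.4]
eef_rot: [-1.572, -0.0, -1.457]
wrist_force: [-1.1, -1.0, -1.8]
finger_gap: 9.5
t 4.88 p [526.2  41.5  72.4] rpy [-9.007e+01 -2.000e-02 -8.349e+01] F [-1.1 -1.  -1.8] gap 9.5 j [ 0.01  0.41  1.72 -0.    1.01  1.47]
shift [ 0.1  1.9 -0. ] turn [0.07 0.06 0.02]
```

The underside is now about 3 mm below the wall tops and the force hasn't changed, so it is inside the pocket. I'll lower the rest and let go.

```bash
python3 -m handwheel '[[[0,0.8,0,0,0,0,-1],[0,1.5,0,0,0,0,-1],[0,1.5,0,0,0,0,-1]]]' ; python3 go.py;  python3 -m handwheel '[[[0,0,0,0,0,0,-0.6],[0,0,0,0,0,0,-0.5],[0,0,0,0,0,0,-0.5],[0,0,0,0,0,0,-0.5],[0,0,0,0,0,0,-0.5]]]'; python3 go.py 526.2 41.4 170 -83.55
```

```text
clock: 5.13
eef_pos: [526.2, 41.5, 70.9]
eef_rot: [-1.572, -0.0, -1.457]
wrist_force: [-0.1, -0.1, -1.7]
finger_gap: 9.6
t 5.13 p [526.2  41.5  70.9] rpy [-9.007e+01 -2.000e-02 -8.349e+01] F [-0.1 -0.1 -1.7] gap 9.6 j [ 0.01  0.42  1.72 -0.    1.    1.47]
clock: 5.55
eef_pos: [526.3, 41.5, 71.0]
eef_rot: [-1.572, -0.0, -1.457]
wrist_force: [-0.1, 0.6, 0.2]
finger_gap: 23.9
t 5.55 p [526.3  41.5  71. ] rpy [-9.006e+01 -2.000e-02 -8.349e+01] F [-0.1  0.6  0.2] gap 23.9 j [ 0.01  0.42  1.72 -0.    1.    1.47]
shift [  0.1 -99.   -0.2] turn [0.06 0.06 0.02]
```

```bash
python3 -m handwheel '[[[0,-15,0,0,0,0,-0.5],[0,-45,0,0,0,0,-0.5],[0,-85,0,0,0,0,-0.5],[0,-99,0,0,0,0,-0.5],[0,-99,-40,0,0,0,-0.8]]]' ;python3 -m handwheel '[[[0,0,-40,0,0,0,-1],[0,0,-80,0,0,0,-1],[0,0,-120,0,0,0,-1],[0,0,-120,0,0,0,-1]]]';  python3 - <<'E'
from cell import imaging
import cv2,numpy as np
p,d=imaging.camera("scene");np.savez("scene4.npz",p=p,d=d,**imaging.get_calibration("scene"));cv2.imwrite("pics/s4.png",cv2.resize(p[135:225,200:320,::-1],(800,600),interpolation=2))
p,d=imaging.camera("top");np.savez("top4.npz",p=p,d=d,**imaging.get_calibration("top"));cv2.imwrite("pics/t4.png",cv2.resize(p[160:250,200:320,::-1],(800,600),interpolation=2))
E
python3 go.py
```

```text
clock: 5.97
eef_pos: [491.5, 37.2, 173.9]
eef_rot: [-1.563, -0.001, -1.457]
wrist_force: [-0.6, -0.9, 1.2]
finger_gap: 19.8
clock: 6.3
eef_pos: [366.9, 23.4, 172.5]
eef_rot: [-1.565, -0.001, -1.457]
wrist_force: [-0.1, -0.0, 1.4]
finger_gap: 0.4
t 6.4 p [372.1  23.5 173.8] rpy [-89.45  -0.09 -83.5 ] F [ 0.5 -0.3  0.3] gap 0.4 j [-0.04 -0.07  2.03 -0.    1.17  1.42]
```

View pics/s4.png

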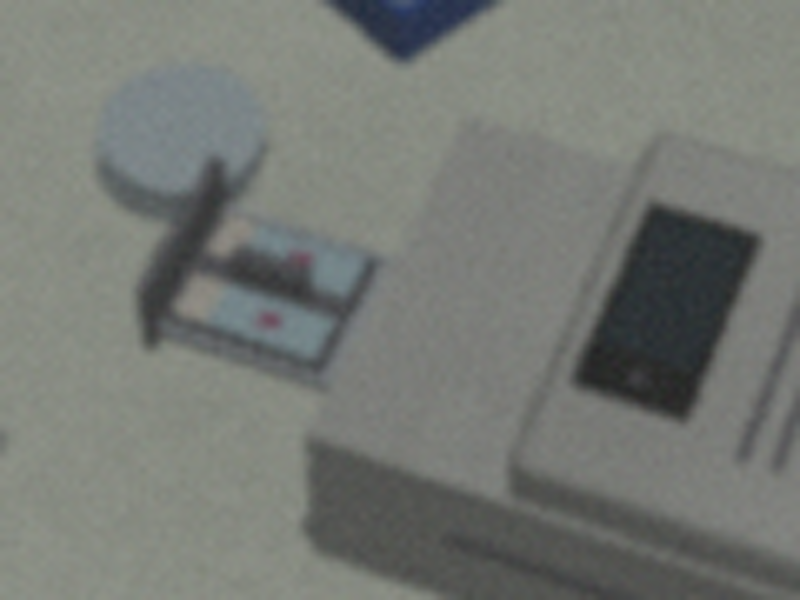

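View pics/t4.png

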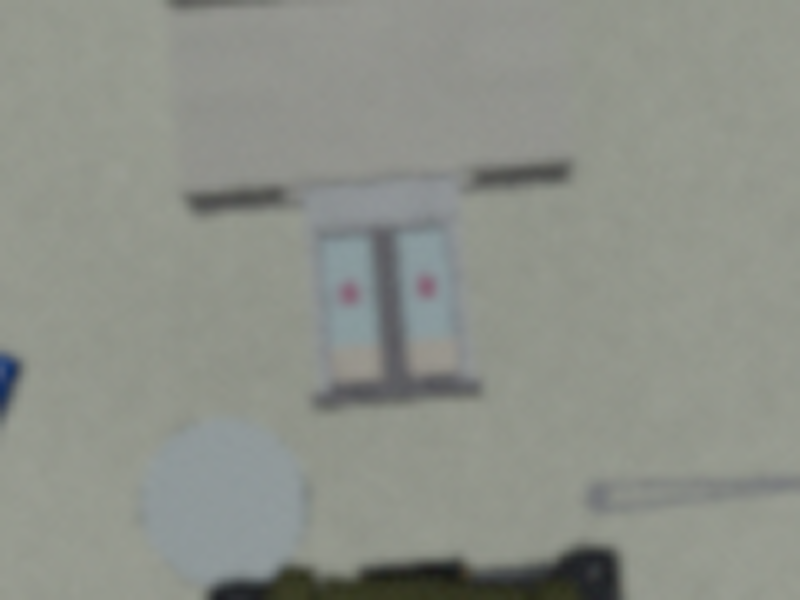

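The carrier lies squarely in the pocket: red dots at (348,293) and (427,287) in the top crop, with even margins on both sides. Next I'll check its height and tilt from depth.

```bash
python3 - <<'E'
import numpy as np
from h import *
t=np.load("top4.npz");P=cloud(t,t["d"])
for x,y in((350,260),(350,350),(430,255),(430,340),(390,300)):
    u,v=int(x*.15+200),int(y*.15+160);print(x,y,np.median(P[v-1:v+2,u-1:u+2].reshape(-1,3),0).round(1))
Q=P[196:216,250:268].reshape(-1,3);Q=Q[(Q[:,2]>50)&(Q[:,2]<66)]
c=np.linalg.lstsq(np.c_[Q[:,:2]-Q[:,:2].mean(0),np.ones(len(Q))],Q[:,2],rcond=None)[0];print("plane",c,len(Q))
B=P[225:240,270:285].reshape(-1,3);print("bench",np.median(B[:,2]))
E
python3 go.py 445 31.9 170 -83.55;python3 go.py 445 31.9 63 -83.55
```

```text
350 260 [546.6  63.   59.4]
350 350 [500.6  61.9  58.6]
430 255 [551.2  20.6  59.5]
430 340 [505.2  19.6  60.1]
390 300 [524.8  41.1  79.4]
plane [-2.28551567e-03 -5.56956084e-03  5.89054348e+01] 324
bench 0.11927676487334793
t 6.4 p [372.1  23.5 173.8] rpy [-89.45  -0.09 -83.5 ] F [ 0.5 -0.3  0.3] gap 0.4 j [-0.04 -0.07  2.03 -0.    1.17  1.42]
shift [-0.1  4.5 73.4] turn [-0.55  0.05  0.09]
t 6.4 p [372.1  23.5 173.8] rpy [-89.45  -0.09 -83.5 ] F [ 0.5 -0.3  0.3] gap 0.4 j [-0.04 -0.07  2.03 -0.    1.17  1.42]
shift [ -0.3 111.5  72.3] turn [-0.55  0.05  0.09]
```

```bash
python3 -m handwheel '[[[0,20,20,-0.3,0,0,-1],[0,55,45,-0.5,0,0,-1],[0,85,60,-0.5,0,0,-1],[0,105,67,-0.5,0,0,-1],[0,105,67,-0.5,0,0,-1]]]' ; python3 go.py 460 33.7 68 -83.55
```

```text
clock: 6.82
eef_pos: [439.7, 31.2, 65.5]
eef_rot: [-1.576, -0.001, -1.457]
wrist_force: [0.1, 0.2, -0.5]
finger_gap: 0.5
t 6.82 p [439.7  31.2  65.5] rpy [-9.029e+01 -5.000e-02 -8.350e+01] F [ 0.1  0.2 -0.5] gap 0.5 j [-0.01  0.26  1.96 -0.    0.93  1.45]
shift [-0.2 -2.6 20.4] turn [0.29 0.05 0.05]
```

```bash
python3 -m handwheel '[[[0,-1,8,0.3,0,0,-1],[0,-2.5,16,0.3,0,0,-1],[0,-2.5,20,0.3,0,0,-1],[0,-2.5,22,0.3,0,0,-1],[0,-2.5,24,0.3,0,0,-1]]]' ; python3 go.py;python3 -m handwheel '[[[0,0,1.5,0,0,0,-1],[0,0,3,0,0,0,-1],[0,0,5,0,0,0,-1],[0,0,7,0,0,0,-1],[0,0,9,0,0,0,-1]]]' ; python3 go.py 560 45.3 68 -83.55
```

```text
clock: 7.23
eef_pos: [464.2, 33.9, 68.9]
eef_rot: [-1.569, -0.001, -1.457]
wrist_force: [-0.2, 0.2, -0.1]
finger_gap: 0.4
t 7.23 p [464.2  33.9  68.9] rpy [-8.990e+01 -6.000e-02 -8.349e+01] F [-0.2  0.2 -0.1] gap 0.4 j [-0.01  0.3   1.9  -0.    0.94  1.45]
clock: 7.65
eef_pos: [473.2, 34.9, 68.9]
eef_rot: [-1.569, -0.001, -1.457]
wrist_force: [-2.9, -0.3, 2.6]
finger_gap: 0.4
t 7.65 p [473.2  34.9  68.9] rpy [-8.991e+01 -6.000e-02 -8.350e+01] F [-2.9 -0.3  2.6] gap 0.4 j [-0.    0.32  1.87 -0.    0.95  1.45]
shift [-0.5  1.1 87.4] turn [-0.09  0.05  0.06]
```

```bash
python3 -m handwheel '[[[0,0,3,0,0,0,-1],[0,0,6,0,0,0,-1],[0,0.2,9,0,0,0,-1],[0,0.2,12,0,0,0,-1],[-0.1,0.2,15,0,0,0,-1]]]' ; python3 -m handwheel '[[[0,0,3,0,0,0,-1],[0,0,6,0,0,0,-1],[0,0.2,9,0,0,0,-1],[0,0.2,12,0,0,0,-1],[-0.1,0.2,15,0,0,0,-1]]]' ;python3 -m handwheel '[[[0,0,3,0,0,0,-1],[0,0,6,0,0,0,-1],[0,0.2,9,0,0,0,-1],[0,0.2,12,0,0,0,-1],[-0.1,0.2,15,0,0,0,-1]]]' ; python3 go.py 560 45.3 68 -83.55
```

```text
clock: 8.07
eef_pos: [488.4, 36.7, 68.7]
eef_rot: [-1.569, -0.001, -1.457]
wrist_force: [-3.2, -1.6, 0.0]
finger_gap: 0.6
clock: 8.48
eef_pos: [503.5, 38.5, 68.5]
eef_rot: [-1.57, -0.001, -1.457]
wrist_force: [-3.4, -2.5, 2.6]
finger_gap: 0.5
clock: 8.9
eef_pos: [518.6, 40.2, 68.3]
eef_rot: [-1.57, -0.001, -1.457]
wrist_force: [-4.8, -3.5, 2.8]
finger_gap: 0.5
t 8.9 p [518.6  40.2  68.3] rpy [-8.995e+01 -8.000e-02 -8.349e+01] F [-4.8 -3.5  2.8] gap 0.5 j [ 0.01  0.41  1.75 -0.    0.99  1.47]
shift [-0.4  0.3 41.7] turn [-0.05  0.06  0.08]
```

```bash
python3 -m handwheel '[[[0,0,3,0,0,0,-1],[0,0,6,0,0,0,-1],[0,0.2,9,0,0,0,-1],[0,0.2,12,0,0,0,-1],[-0.1,0.2,15,0,0,0,-1]]]' ; python3 -m handwheel '[[[0,0,2,0,0,0,-1],[0,0,4,0,0,0,-1],[0,0.1,6,0,0,0,-1],[0,0.1,8,0,0,0,-1],[-0.1,0.1,10,0,0,0,-1]]]' ; python3 -m handwheel '[[[0,0,1.5,0,0,0,-1],[0,0,3,0,0,0,-1],[0,0.1,4.5,0,0,0,-1]]]' ;python3 go.py 560 45.3 68 -83.55
```

```text
clock: 9.32
eef_pos: [533.6, 41.9, 68.0]
eef_rot: [-1.571, -0.002, -1.457]
wrist_force: [-6.2, -4.2, 3.1]
finger_gap: 0.2
clock: 9.73
eef_pos: [543.6, 43.1, 67.9]
eef_rot: [-1.571, -0.002, -1.457]
wrist_force: [-6.4, -3.0, 3.3]
finger_gap: 0.5
clock: 9.98
eef_pos: [548.1, 43.6, 67.8]
eef_rot: [-1.572, -0.002, -1.457]
wrist_force: [-6.3, -0.8, 3.9]
finger_gap: 0.6
t 9.98 p [548.1  43.6  67.8] rpy [-90.04  -0.1  -83.49] F [-6.3 -0.8  3.9] gap 0.6 j [ 0.01  0.46  1.66 -0.    1.02  1.47]
shift [-0.3 -0.2 12. ] turn [0.04 0.06 0.1 ]
```

```bash
python3 -m handwheel '[[[0,0,1,0,0,0,-1],[0,0,2,0,0,0,-1],[0,0,3,0,0,0,-1]]]'|egrep 'pos|force'; python3 -m handwheel '[[[0,0,1,0,0,0,-1],[0,0,2,0,0,0,-1]]]' |egrep 'pos|force'
```

```text
eef_pos: [551.0, 43.9, 67.8]
wrist_force: [-7.2, -1.4, 5.0]
eef_pos: [553.0, 44.1, 67.8]
wrist_force: [-7.1, -2.2, 5.0]
```

```bash
python3 -m handwheel '[[[0,0,1,0,0,0,-1],[0,0,1.5,0,0,0,-1]]]'|egrep 'pos|force'; python3 -m handwheel '[[[0,0,1,0,0,0,-1],[0,0,1.5,0,0,0,-1]]]' |egrep 'pos|force'
```

```text
eef_pos: [554.5, 44.3, 67.8]
wrist_force: [-6.6, -1.1, 4.3]
eef_pos: [556.0, 44.5, 67.8]
wrist_force: [-6.4, -1.7, 4.2]
```

```bash
python3 -m handwheel '[[[0,0,0.8,0,0,0,-1],[0,0,1.2,0,0,0,-1]]]'|egrep 'pos|force'
```

```text
eef_pos: [557.2, 44.6, 67.8]
wrist_force: [-7.0, -1.5, 4.5]
```

```bash
for i in 1; do python3 -m handwheel '[[[0,0,0.8,0,0,0,-1],[0,0,1.2,0,0,0,-1]]]'|egrep 'pos|force';done; python3 -m handwheel '[[[0,0,0.8,0,0,0,-1]]]'|egrep 'pos|force'
```

```text
eef_pos: [558.3, 44.7, 67.8]
wrist_force: [-6.9, -2.2, 4.3]
eef_pos: [559.0, 44.8, 67.9]
wrist_force: [-10.0, -2.4, 5.3]
```

```bash
python3 -m handwheel '[[[0,0,0.8,0,0,0,-1]]]'|egrep 'pos|force'
```

```text
eef_pos: [559.4, 44.8, 67.8]
wrist_force: [-11.2, -2.1, 6.9]
```

```bash
python3 -m handwheel '[[[0,0,0.7,0,0,0,-1]]]'|egrep 'pos|force'; python3 -m handwheel '[[[0,0,0.3,0,0,0,-1]]]'|egrep 'pos|force'
```

```text
eef_pos: [559.6, 44.9, 67.9]
wrist_force: [-12.2, -1.6, 7.3]
eef_pos: [559.4, 44.9, 67.9]
wrist_force: [-10.9, -2.6, 6.9]
```

The push reached 12.2 N along x, so the tray is at its end stop. I'll back off slowly.

```bash
python3 -m handwheel '[[[0,0,-2,0,0,0,-1],[0,0,-4,0,0,0,-1],[0,0,-6,0,0,0,-1],[0,0,-8,0,0,0,-1],[0,0,-10,0,0,0,-1]]]'|egrep 'pos|force'; python3 -m handwheel '[[[0,0,-2,0,0,0,-1],[0,0,-5,0,0,0,-1],[0,0,-8,0,0,0,-1]]]'|egrep 'pos|force'
```

```text
eef_pos: [549.4, 43.7, 67.9]
wrist_force: [-4.4, -1.2, 2.1]
eef_pos: [541.6, 42.9, 68.0]
wrist_force: [0.2, 0.5, -0.2]
```

Force dropped to zero after about 9 mm, so the latch seems to have caught. I'll move clear and look.

```bash
python3 -m handwheel '[[[0,0,-30,0,0,0,-1],[0,0,-60,0,0,0,-1],[0,0,-90,0,0,0,-1],[0,-30,-110,0,0,0,-1],[0,-65,-130,0,0,0,-1]]]'|egrep 'pos|force';python3 -m handwheel '[[[0,-30,-30,0,0,0,-1],[0,-50,-50,0,0,0,-1],[0,-50,-50,0,0,0,-1],[0,-50,-50,0,0,0,-1],[0,-50,-50,0,0,0,-1]]]'|egrep 'pos|force';  python3 - <<'E'
from cell import imaging
import cv2,numpy as np
from h import *
p,d=imaging.camera("scene");cv2.imwrite("pics/s5.png",cv2.resize(p[135:225,200:320,::-1],(800,600),interpolation=2))
p,d=imaging.camera("top");c=imaging.get_calibration("top");cv2.imwrite("pics/t5.png",cv2.resize(p[160:250,200:320,::-1],(800,600),interpolation=2))
P=cloud(c,d)
for u in(254,258,262): print([tuple(P[v,u].round(0)) for v in range(182,200,1)][::2])
E
```

```text
eef_pos: [410.7, 28.3, 133.4]
wrist_force: [-0.4, -0.0, 1.1]
eef_pos: [362.0, 22.8, 183.7]
wrist_force: [0.7, -0.3, -0.8]
[(np.float64(602.0), np.float64(56.0), np.float64(108.0)), (np.float64(595.0), np.float64(56.0), np.float64(108.0)), (np.float64(588.0), np.float64(56.0), np.float64(109.0)), (np.float64(586.0), np.float64(57.0), np.float64(59.0)), (np.float64(579.0), np.float64(57.0), np.float64(60.0)), (np.float64(572.0), np.float64(57.0), np.float64(61.0)), (np.float64(565.0), np.float64(56.0), np.float64(57.0)), (np.float64(555.0), np.float64(56.0), np.float64(89.0)), (np.float64(554.0), np.float64(57.0), np.float64(5.0))]
[(np.float64(603.0), np.float64(43.0), np.float64(104.0)), (np.float64(595.0), np.float64(43.0), np.float64(106.0)), (np.float64(589.0), np.float64(42.0), np.float64(104.0)), (np.float64(587.0), np.float64(43.0), np.float64(55.0)), (np.float64(579.0), np.float64(43.0), np.float64(62.0)), (np.float64(572.0), np.float64(42.0), np.float64(56.0)), (np.float64(563.0), np.float64(42.0), np.float64(88.0)), (np.float64(556.0), np.float64(42.0), np.float64(85.0)), (np.float64(555.0), np.float64(42.0), np.float64(4.0))]
[(np.float64(603.0), np.float64(29.0), np.float64(105.0)), (np.float64(596.0), np.float64(29.0), np.float64(106.0)), (np.float64(589.0), np.float64(29.0), np.float64(108.0)), (np.float64(586.0), np.float64(28.0), np.float64(65.0)), (np.float64(580.0), np.float64(28.0), np.float64(58.0)), (np.float64(572.0), np.float64(28.0), np.float64(61.0)), (np.float64(563.0), np.float64(28.0), np.float64(84.0)), (np.float64(557.0), np.float64(28.0), np.float64(74.0)), (np.float64(556.0), np.float64(28.0), np.float64(-2.0))]
```

View pics/s5.png

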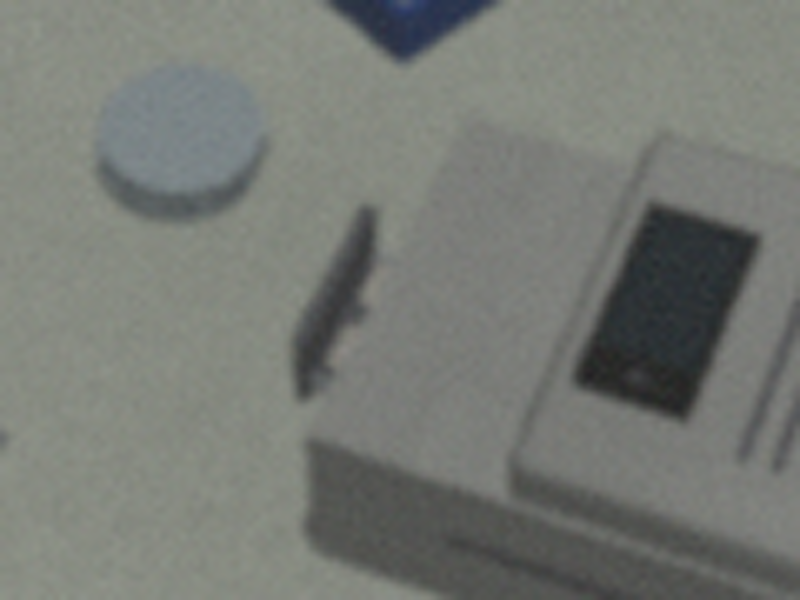

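View pics/t5.png

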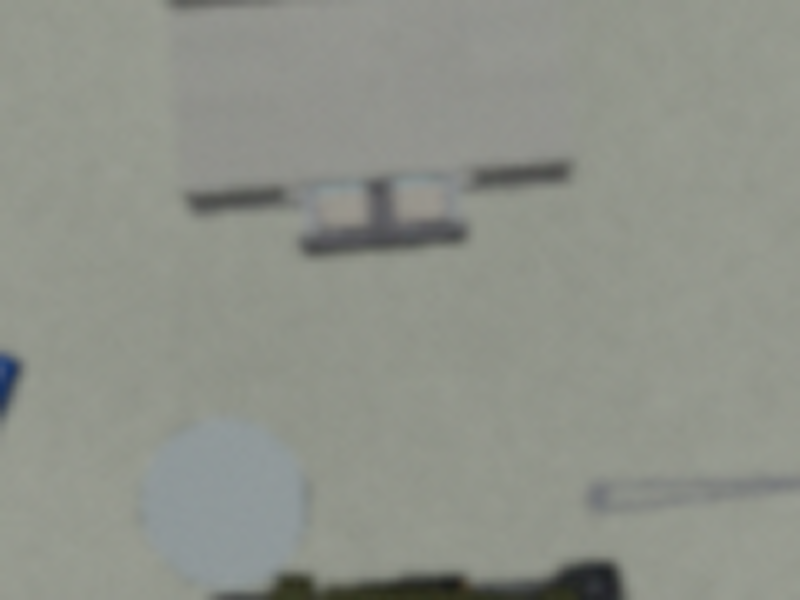

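The tray stays in, with its front plate at about (383,240) in the top crop, or x ≈ 557 mm, roughly 83 mm of travel. The visible end of the carrier lies flat at z ≈ 59 mm. I'll wait a second, check again and hand in.

```bash
python3 -m handwheel '[[[0,0,0,0,0,0,-1],[0,0,0,0,0,0,-1],[0,0,0,0,0,0,-1],[0,0,0,0,0,0,-1],[0,0,0,0,0,0,-1]]]'>/dev/null;python3 -m handwheel '[[[0,0,0,0,0,0,-1],[0,0,0,0,0,0,-1],[0,0,0,0,0,0,-1],[0,0,0,0,0,0,-1],[0,0,0,0,0,0,-1]]]'|head -1;  python3 - <<'E'
from cell import imaging,order
import cv2,numpy as np
p,d=imaging.camera("top");q=cv2.imread("pics/t5.png")
n=cv2.resize(p[160:250,200:320,::-1],(800,600),interpolation=2)
a=cv2.absdiff(n,q)[100:300].astype(float).mean();print("diff tray zone",a)
old=np.load("top0.npz")["p"];D=np.abs(p.astype(int)-old).sum(-1)
for nm,(u,v) in dict(dishes=(234,235),forceps=(305,233),tips=(186,225),rack=(112,187),reagent=(149,164),beaker=(384,177),jar=(418,221)).items(): print(nm,D[v-15:v+15,u-15:u+15].mean().round(1))
if a<6: order.sign_off();print("signed off")
E
```

```text
clock: 13.83
diff tray zone 0.6836125
dishes 17.3
forceps 9.1
tips 5.3
rack 5.4
reagent 5.4
beaker 5.4
jar 5.5
the job is handed in; nothing more can be done
signed off
```

I put the carrier in the tray pocket, pushed the tray in until the latch took, and handed the job in at about 13.9 s.

- **Placing:** I gripped the carrier by its rib, lowered it into the pocket with no noticeable contact force, and let go. The depth picture showed it flat, with its top about 59 mm above the bench, a tilt of about 0.006 rad, and even margins in the pocket.
- **Pushing:** I pushed the front plate with the fingers shut, at about 10 mm/s near the end. The force along x peaked at 12.2 N, about 14 N in all at the wrist, well under the 25 N limit. On backing off, it fell to zero.
- **Tray staying in:** With the arm clear, the tray held at about 82–83 mm of travel. A second picture just under a second later showed no change. The carrier's visible end is still flat; the rest is hidden inside the imager.
- **Other things on the bench:** Comparing pictures with the start, five of the seven showed only noise (about 5). The dishes (17) and forceps (9) patches differed more. I put that down to the arm and the moved tray being in view, as the dishes and the part of the forceps in the close-ups look unmoved, but I did not measure their positions again.
- **Disagreements:**
  - The two cameras differed by 2–3 mm on the carrier's position, mostly because the scene camera also sees its side faces.
  - One eyeballed corner of the front plate was about 7 mm off the prediction. I ignored it, since the other measurements agreed within 1–3 mm.

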